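# Make up two picking trays as stable stacks

### The job

Make up the two grey picking trays on the bench for tomorrow's jobs, as neat upright stacks. In the long tray stand the long yellow nail carton, on top of it lay the sanding block, and on top of that the wooden block, each centred and lengthwise with the tray; in the short tray stand the small red carton, and on top of it the little white box, both centred and square with the tray. Leave the tape measure, the spanner and the side cutter where they are.

Things in the scene. Friction and masses are not known exactly. Their poses are not given: they have to be found in the camera images.
- long_tray_floor (a point): Long grey picking tray, fixed to the bench, 88 (x) x 134 (y) x 16 mm, open on top, its lips 6 mm thick and 10 mm above its floor; the inside is 76 x 122 mm. The point is the centre of its inner floor, 6 mm above the bench; y runs along the long side, z up. The two trays change places from start to start, and so do the five things to move. The blue bench vice in front of the trays is 136 mm high and the drawer cabinet at the right rear 210 mm: carry things above them.
- short_tray_floor (a point): Short grey picking tray, fixed to the bench, 88 (x) x 94 (y) x 16 mm, of the same make as the long one; the inside is 76 x 82 mm, its lips 6 mm thick and 10 mm above its floor. The point is the centre of its inner floor, 6 mm above the bench; z up.
- nail_carton_center (a point): Long yellow carton with a black foot, the largest of the five things to move: 55 (x) x 100 (y) x 86 mm high (z), about 0.5 kg, standing upright. The point is its centre, 43 mm above its underside.
- sanding_block_center (a point): Flat brown sanding block, 62 (x) x 112 (y) x 32 mm high (z), about 0.11 kg, lying flat. The point is its centre, 16 mm above its underside.
- wood_block_center (a point): Offcut block of bare light wood with a small dark hole in its top, 45 (x) x 80 (y) x 46 mm high (z), about 0.12 kg. The point is its centre, 23 mm above its underside.
- plug_carton_center (a point): Small upright red carton, 55 (x) x 60 (y) x 86 mm high (z), about 0.25 kg. The point is its centre, 43 mm above its underside.
- pin_box_center (a point): Little white box, 50 (x) x 62 (y) x 51 mm high (z), about 0.2 kg. The point is its centre, 25.5 mm above its underside.
- tape_measure_center (a point): Black and yellow tape measure, 67 x 80 x 38 mm, to be left alone. The point is its centre.
- spanner_center (a point): Small steel ring spanner lying flat, 145 x 22 x 7 mm, to be left alone. The point is its middle.
- side_cutter_center (a point): Side cutter (pliers) with yellow and black handles, 150 x 60 x 14 mm, lying flat, to be left alone. The point is its middle.
There are look-alikes about, which are no part of the job. What is meant by the part that bears plug_carton_center is not purple, and is the larger of those in its own colour.

How it is judged:
At the end, for the whole second after the job is handed in: Long tray: nail carton, sanding block on it, wooden block on that, lengthwise. Short tray: red carton, white box on it, square either way. Each within 15 mm of the centre of what is under it, within 6 mm of its stacked height, upright within 0.1 rad, square to its tray within 0.21 rad (horizontal distance between nail_carton_center and long_tray_floor below 0.015 m and height (world z) of nail_carton_center between 0.043 and 0.055 m and angle between each of nail_carton_center, sanding_block_center, wood_block_center, plug_carton_center, pin_box_center's own z axis and vertical below 0.1 rad and angle between the x axis of each of nail_carton_center, sanding_block_center, wood_block_center and the x axis of long_tray_floor, either way round below 0.21 rad and horizontal distance between sanding_block_center and nail_carton_center below 0.015 m and height (world z) of sanding_block_center between 0.102 and 0.114 m and horizontal distance between wood_block_center and sanding_block_center below 0.015 m and height (world z) of wood_block_center between 0.141 and 0.153 m and horizontal distance between plug_carton_center and short_tray_floor below 0.015 m and height (world z) of plug_carton_center between 0.043 and 0.055 m and (angle between the x axis of plug_carton_center and the x axis of short_tray_floor, either way round below 0.21 rad or angle between the x axis of plug_carton_center and the y axis of short_tray_floor, either way round below 0.21 rad) and horizontal distance between pin_box_center and plug_carton_center below 0.015 m and height (world z) of pin_box_center between 0.1115 and 0.1235 m and (angle between the x axis of pin_box_center and the x axis of short_tray_floor, either way round below 0.21 rad or angle between the x axis of pin_box_center and the y axis of short_tray_floor, either way round below 0.21 rad)); the robot touches nothing.
It fails at once if the tape measure is moved by more than 25 mm (distance of tape_measure_center from where it was at the start of the episode above 0.025 m).
It fails at once if the spanner is moved by more than 25 mm (distance of spanner_center from where it was at the start of the episode above 0.025 m).
It fails at once if the side cutter is moved by more than 25 mm (distance of side_cutter_center from where it was at the start of the episode above 0.025 m).
It also fails if it takes over 134 s, if anything falls off the work surface, if the arm or the gripper's body presses on something with over 40 N, if the wrist force passes 120 N, or if a joint passes its speed limit or range.

### The arm

A 6-joint arm with a two-finger parallel gripper is mounted at the origin on a cart in front of the work surface, level with it; the furniture and walls round the work are solid. World frame = base frame: x ahead of the robot, y to its left, z up, the work surface at z = 0. Lengths are in m, angles in rad, forces in N, time in s.
With the tool pointing down it reaches from about 0.375 to 0.975 m from the base axis. Payload 3.8 kg.
Tool frame: the origin (TCP) lies between the finger pads; the fingertips stand 22 mm ahead of it and the grasp point (between the pads) lies 3 mm ahead of it (manip.nose_length is the distance from the TCP to the fingertips, in m); z points along the fingers, y is the line along which they close (so a half turn about z gives the same grasp; the last joint's range is limited). The gripper opens to 88 mm and grips with 3 to 60 N. Pads are 18 mm wide; open, the fingers measure 123 mm over their backs; the gripper's body (75 mm by 187 mm) begins 45 mm behind the grasp point.
Start: joints at [-1.173, 0.264, 1.604, -0, 1.274, -0.037], TCP at [0.284, -0.612, 0.261] pointing down, gripper open.
Joint ranges: [-2.63, 2.63], [-0.94, 2.18], [0.31, 2.57], [-1.31, 4.45], [0, 2.66], [-2.55, 2.55]. Speed limits (rad/s): [2.57, 2.57, 3.14, 3.14, 3.14, 3.14].

### API

Orientations are given as a unit quaternion [w, x, y, z].
In Python, from bench import telemetry, viewer, job, manip gives the robot as it stands. The module is installed in compiled form; this text tells all that it offers.
- The arm moves only by the tool send_rows, never from a script. Its argument "deltas" is a list of rows, each an object with "delta_pos": the shift along the tool's x, y, z in m, a list of three; "spin": the turn about the tool's z in degrees; "claw": the opening, from 0 (shut) to 1 (fully open). A call has 1 to 20 rows; each row is the pose to reach, as a shift and turn from the pose commanded when the call began, along the tool's axes at that moment; what a row does not reach only later rows make up. A row lasts 1/12 s, in which the tool goes at most 41.7 mm and 7.16 degrees, less where a joint would pass 70% of its speed; a pose out of reach is approached as far as the arm can. A call with a gripper value outside its range is refused whole. The fingers move at their own pace and stop on an object; the grip force is fixed at half the most. Time passes only in rows, so rows that repeat a pose let the fingers close. It gives the time, the measured TCP pose, the force, the opening and the grip force at its end, in the units of the state.
- telemetry.observe(): the state, without advancing time (a new reading comes with each control period).
- viewer.capture(name): name is "scene" or "top" or "wrist"; returns the picture (420x560x3 uint8, red, green, blue); there is no depth.
- viewer.calibration(name): a dict with "fx", "fy", "cx", "cy" (pixels), "origin" and "attitude" of the camera in the world. Camera axes: x right, y up, looking along -z (the intrinsics and any distortion apply to the point x, -y, -z); pixel columns grow to the right and rows downward; lengths in m; the calibration is good to about 2 mm. A picture is of the moment at which its call begins: read the wrist's pose just before it. calibration takes no time and is no camera call; for the wrist camera it gives the pose at the moment of the call.
- job.job_done(): hands the job in; it is judged then, once.
The state is a dict: "time": time; "q": joint angles; "qvel": joint speeds; "effort": joint torques, N m; "tool_pos": TCP position; "ee_rot": TCP orientation; "force": force on the tool from outside, world axes, zero at the start; "wrist_torque": the same for the moment, N m; "grip_width": finger opening in m; "gripper_force": force on a finger pad.
Only numpy, scipy, OpenCV 4.12 (cv2) and the standard library are available. Lean on these libraries where they do the work, as an engineer would, in place of code of your own. Each camera call takes 0.05 s, during which the arm holds its last target. There are 200 camera calls.

## Working session

There is one attempt and no reset: what is moved stays moved. The work goes in short steps, Python scripts to look and compute and a tool call to move; the robot and the scene stay as the last step left them, time stands still between calls to the robot, and variables do not carry over. Pictures are saved under pics/ and viewed, at most 14 in all, crops included, and the job is handed in when it is done.

Besides the shell and the picture viewer there is one more tool, called by a JSON object that holds its "fn" and its "kwargs", one argument or row to a line. send_rows: Moves the arm, as the interface text tells. Its arguments: {"type":"object","properties":{"deltas":{"type":"array","items":{"type":"object","properties":{"delta_pos":{"type":"array","items":{"type":"number"}},"spin":{"type":"number"},"claw":{"type":"number"}}}}},"required":["deltas"]}

```bash
mkdir -p pics
cat > h.py <<'E'
import numpy as np, cv2
from bench import telemetry, viewer, job, manip
from scipy.spatial.transform import Rotation as R
def rot(q): return R.from_quat([q[1],q[2],q[3],q[0]]).as_matrix()
def ray(c,u,v):
    a=np.array(c['attitude']); M=rot(a) if a.size==4 else a.reshape(3,3)
    d=np.array([(u-c['cx'])/c['fx'],-(v-c['cy'])/c['fy'],-1.]); return np.array(c['origin']),M@d
def atz(c,u,v,z):
    o,d=ray(c,u,v); return o+d*(z-o[2])/d[2]
def proj(c,p):
    a=np.array(c['attitude']); M=rot(a) if a.size==4 else a.reshape(3,3)
    q=M.T@(np.array(p)-np.array(c['origin'])); return c['cx']+c['fx']*q[0]/-q[2], c['cy']-c['fy']*q[1]/-q[2]
def tri(c1,p1,c2,p2):
    o1,d1=ray(c1,*p1);o2,d2=ray(c2,*p2)
    s=np.linalg.lstsq(np.c_[d1,-d2],o2-o1,rcond=None)[0]
    a=o1+d1*s[0];b=o2+d2*s[1]; return (a+b)/2,np.linalg.norm(a-b)
E
python3 - <<'E'
from h import *
print(telemetry.observe())
for n in ('top','scene','wrist'):
    im=viewer.capture(n); c=viewer.calibration(n); print(n,c)
    cv2.imwrite(f'pics/{n}0.png',cv2.resize(im[...,::-1],(784,588),interpolation=cv2.INTER_CUBIC))
print(manip.nose_length)
E
```

```text
{'time': 0.0, 'q': array([-1.17288810e+00,  2.64755587e-01,  1.60535625e+00, -5.63795059e-06,
        1.27372305e+00, -3.68513557e-02]), 'qvel': array([-8.11301735e-05, -8.52211123e-04,  1.19108748e-03, -4.60894683e-04,
        6.51256280e-04,  1.80856704e-03]), 'effort': array([-3.21485408e-03, -5.02112818e+01, -3.56874990e+01,  7.24428683e-02,
        2.93497997e-02, -1.55278726e-04]), 'tool_pos': array([ 0.28407394, -0.61158083,  0.25939592]), 'ee_rot': array([-1.10241328e-03,  9.76465114e-01,  2.15672494e-01, -2.03946609e-04]), 'force': array([ 0.27740954,  0.54499592, -0.48370555]), 'wrist_torque': array([-0.01369958,  0.00498802, -0.05387097]), 'gripper_force': 0.0, 'grip_width': 0.08782994435028688}
top {'fx': 483.45414564153464, 'fy': 483.45414564153464, 'cx': 278.31255571281537, 'cy': 221.7537433369793, 'origin': array([-0.36880751,  0.14684083,  1.20706276]), 'attitude': array([-0.63548021, -0.2237739 ,  0.25401064,  0.69395154])}
scene {'fx': 493.64577932180384, 'fy': 493.64577932180384, 'cx': 274.5150286876715, 'cy': 208.54739969746169, 'origin': array([-0.74789747,  1.07246531,  0.8592132 ]), 'attitude': array([-0.36165106, -0.23825326,  0.47273364,  0.76744173])}
wrist {'fx': 366.34245316431037, 'fy': 366.34245316431037, 'cx': 275.13247476063646, 'cy': 209.08432721254727, 'origin': array([ 0.34852588, -0.58090126,  0.38275322]), 'attitude': array([ 0.83437322, -0.11919683,  0.07618165, -0.53273802])}
0.022
```

View pics/top0.png

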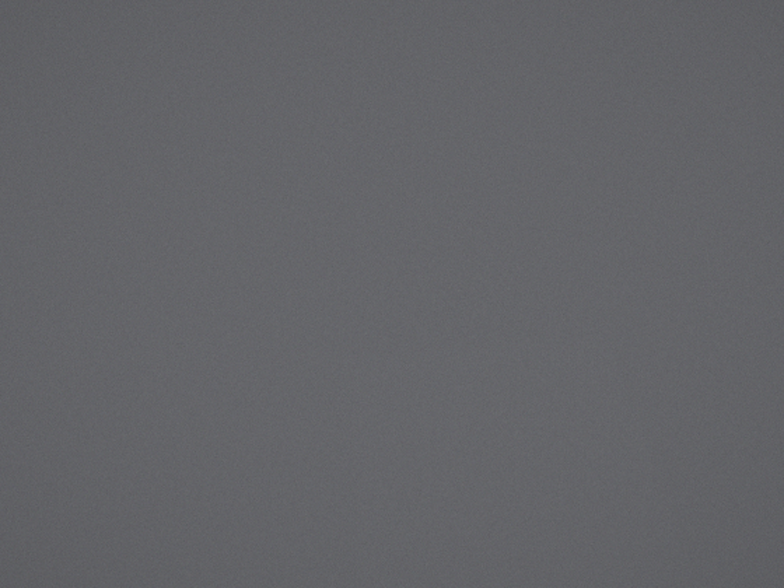

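View pics/scene0.png

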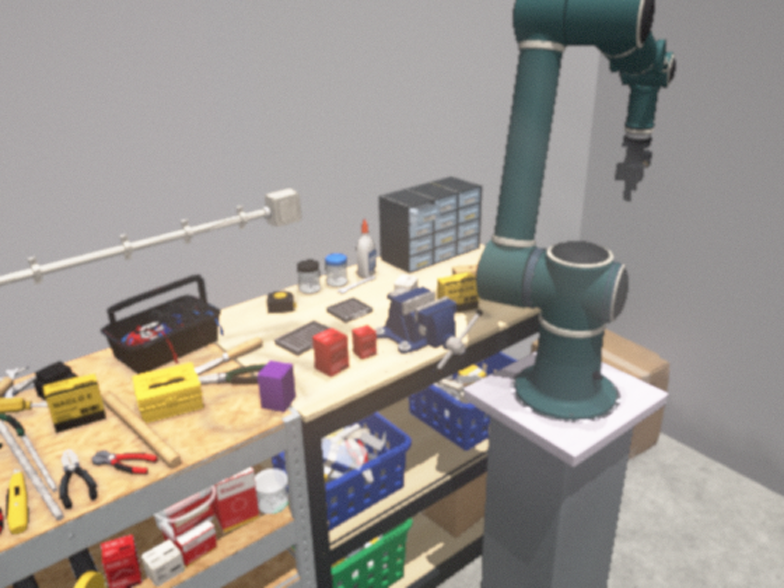

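The top camera shows only a grey surface, so it's of no use. In the scene picture the trays are at about (305,338) and (350,309), the red cartons at (331,352, larger) and (364,342), the vice at (420,315), a white box at (405,285) and a yellow carton at (457,290). The rest is hidden behind the arm.

Run:
```python
from h import *
c=viewer.calibration('scene')
for n,u,v,z in [('trayA',305,338,.01),('trayB',350,309,.01),('red',331,372,0),('redsm',364,354,0),('white',405,290,.04),('yellow',457,305,0),('vice',410,340,0),('cutter',240,377,0),('yelleft',76,425,0),('tape',281,310,0),('cornerR',545,318,0),('cab',410,268,0),('glue',366,275,0),('spanner',355,285,0)]:
    print(n,atz(c,u/1.4,v/1.4,z).round(3))
c=viewer.calibration('top');print(ray(c,280,210)[1])
s=telemetry.observe();M=rot(s['ee_rot']);print(M.round(3))
cw=viewer.calibration('wrist');print(ray(cw,280,210)[1], M.T@(cw['origin']-s['tool_pos']))
```

```text
trayA [0.547 0.313 0.01 ]
trayB [0.599 0.137 0.01 ]
red [0.39  0.344 0.   ]
redsm [0.404 0.238 0.   ]
white [ 0.543 -0.008  0.04 ]
yellow [ 0.442 -0.107  0.   ]
vice [0.382 0.112 0.   ]
cutter [0.509 0.514 0.   ]
yelleft [0.57 0.86 0.  ]
tape [0.734 0.27  0.   ]
cornerR [ 0.239 -0.226  0.   ]
cab [ 0.713 -0.171  0.   ]
glue [ 0.762 -0.04   0.   ]
spanner [0.728 0.026 0.   ]
[ 0.65177121 -0.07314827 -0.75527934]
[[ 0.907  0.421 -0.001]
 [ 0.421 -0.907  0.002]
 [ 0.    -0.002 -1.   ]]
[-0.25071516 -0.13080263 -0.95927857] [ 0.07140167 -0.00104413 -0.12308101]
```

View pics/wrist0.png

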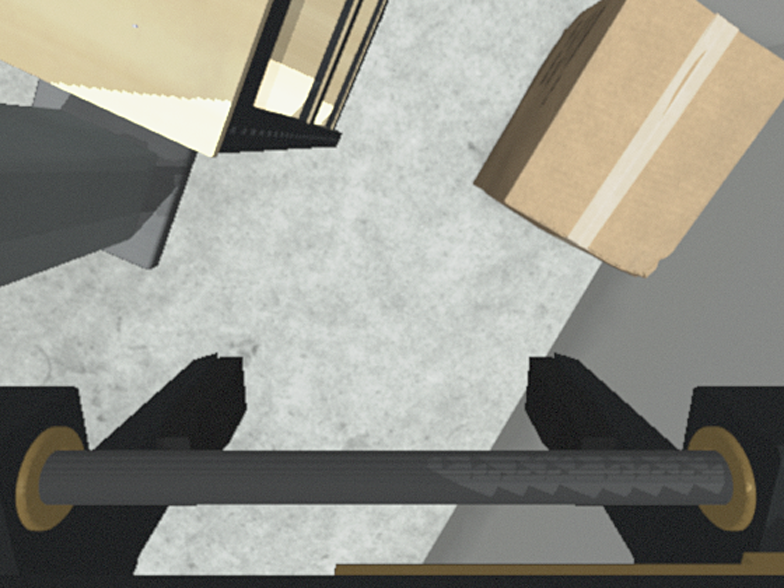

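The wrist sees only the floor, so I'll move over the bench to look.

{"fn": "send_rows", "kwargs": {
  "deltas": [
    {"delta_pos":[0.47,-0.51,-0.19],"spin":25,"claw":1},
    {"delta_pos":[0.47,-0.51,-0.19],"spin":25,"claw":1},
    {"delta_pos":[0.47,-0.51,-0.19],"spin":25,"claw":1},
    {"delta_pos":[0.47,-0.51,-0.19],"spin":25,"claw":1},
    {"delta_pos":[0.47,-0.51,-0.19],"spin":25,"claw":1},
    {"delta_pos":[0.47,-0.51,-0.19],"spin":25,"claw":1},
    {"delta_pos":[0.47,-0.51,-0.19],"spin":25,"claw":1},
    {"delta_pos":[0.47,-0.51,-0.19],"spin":25,"claw":1},
    {"delta_pos":[0.47,-0.51,-0.19],"spin":25,"claw":1},
    {"delta_pos":[0.47,-0.51,-0.19],"spin":25,"claw":1},
    {"delta_pos":[0.47,-0.51,-0.19],"spin":25,"claw":1},
    {"delta_pos":[0.47,-0.51,-0.19],"spin":25,"claw":1},
    {"delta_pos":[0.47,-0.51,-0.19],"spin":25,"claw":1},
    {"delta_pos":[0.47,-0.51,-0.19],"spin":25,"claw":1},
    {"delta_pos":[0.47,-0.51,-0.19],"spin":25,"claw":1},
    {"delta_pos":[0.47,-0.51,-0.19],"spin":25,"claw":1},
    {"delta_pos":[0.47,-0.51,-0.19],"spin":25,"claw":1},
    {"delta_pos":[0.47,-0.51,-0.19],"spin":25,"claw":1},
    {"delta_pos":[0.47,-0.51,-0.19],"spin":25,"claw":1},
    {"delta_pos":[0.47,-0.51,-0.19],"spin":25,"claw":1}
  ]
}}

```text
time: 1.82
tool_pos: [0.4956, 0.0484, 0.4502]
ee_rot: [0.0, 1.0, 0.0, -0.0]
force: [0.9, 0.7, -0.4]
grip_width: 0.0882
gripper_force: 0.0
```

```bash
cat >> h.py <<'E'
def snap(n,name):
    import json
    s=telemetry.observe(); c=viewer.calibration(n); im=viewer.capture(n)
    np.save(f'pics/{name}.npy',dict(im=im,c=c,s=s),allow_pickle=True)
    cv2.imwrite(f'pics/{name}.png',cv2.resize(im[...,::-1],(784,588),interpolation=cv2.INTER_CUBIC))
    return s
def load(name): return np.load(f'pics/{name}.npy',allow_pickle=True).item()
E
python3 - <<'E'
from h import *
s=snap('wrist','w1'); snap('top','t1'); print(s['time'],s['tool_pos'],s['q'])
print(rot(s['ee_rot']).round(3)); print(load('t1')['im'].std())
E
```

```text
1.8167 [0.49559643 0.04836055 0.45022648] [ 4.78338266e-02 -1.34095356e-01  1.68599917e+00 -9.17623449e-04
  1.59073264e+00  1.61845957e+00]
[[ 1.     0.    -0.001]
 [ 0.    -1.    -0.001]
 [-0.001  0.001 -1.   ]]
3.2697082550704297
```

View pics/w1.png

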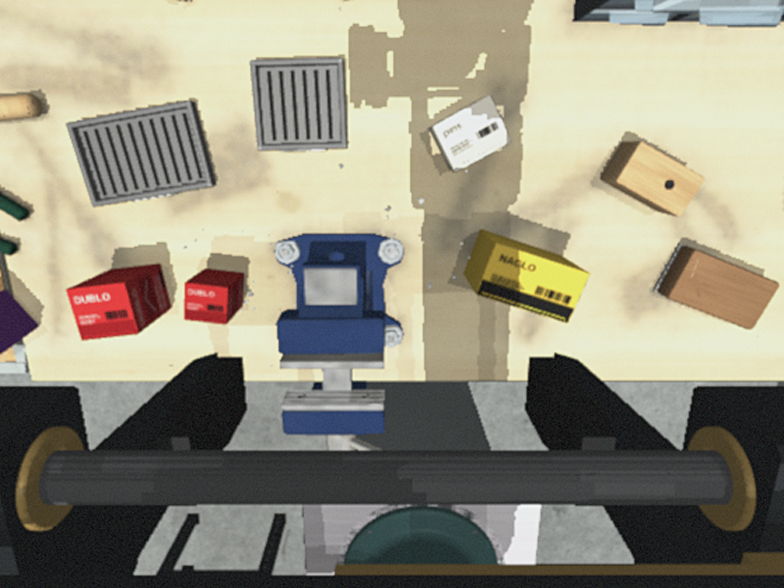

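All is visible: the long tray is centred at (142,152) and turned, the short tray is at (300,103), and the large red carton is at (120,300) with the small look-alike at (213,295). The white box is at (468,135), the nail carton at (527,275), the wooden block at (655,178) and the sanding block at (718,286). I'll shift right for a second view.

{"fn": "send_rows", "kwargs": {
  "deltas": [
    {"delta_pos":[0,0.15,0],"spin":0,"claw":1},
    {"delta_pos":[0,0.15,0],"spin":0,"claw":1},
    {"delta_pos":[0,0.15,0],"spin":0,"claw":1},
    {"delta_pos":[0,0.15,0],"spin":0,"claw":1},
    {"delta_pos":[0,0.15,0],"spin":0,"claw":1},
    {"delta_pos":[0,0.15,0],"spin":0,"claw":1},
    {"delta_pos":[0,0.15,0],"spin":0,"claw":1}
  ]
}}

```text
time: 2.5
tool_pos: [0.4949, -0.1023, 0.4503]
ee_rot: [-0.0, 1.0, -0.002, -0.0]
force: [-0.3, 0.2, 0.5]
grip_width: 0.0883
gripper_force: 0.0
```

Run:
```python
from h import *
s=snap('wrist','w2'); print(s['time'],s['tool_pos'])
snap('scene','s2'); im=load('s2')['im'][...,::-1]
crop=im[180:310,170:370]; cv2.imwrite('pics/s2c.png',cv2.resize(crop,(800,520),interpolation=cv2.INTER_CUBIC))
im=load('w1')['im'][...,::-1]
# crops of w1: left half
cv2.imwrite('pics/w1l.png',cv2.resize(im[20:260,20:260],(600,600),interpolation=cv2.INTER_CUBIC))
```

```text
2.5 [ 0.49486918 -0.10234001  0.4503481 ]
```

View pics/w2.png

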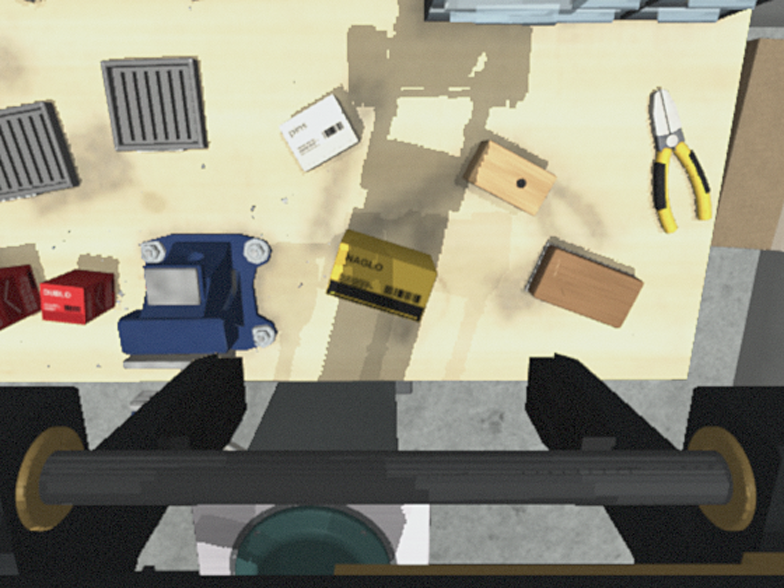

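View pics/s2c.png

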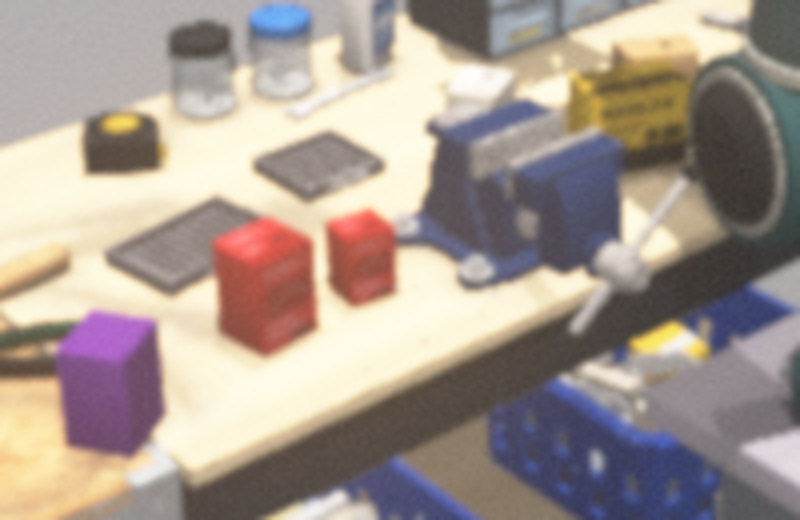

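View pics/w1l.png

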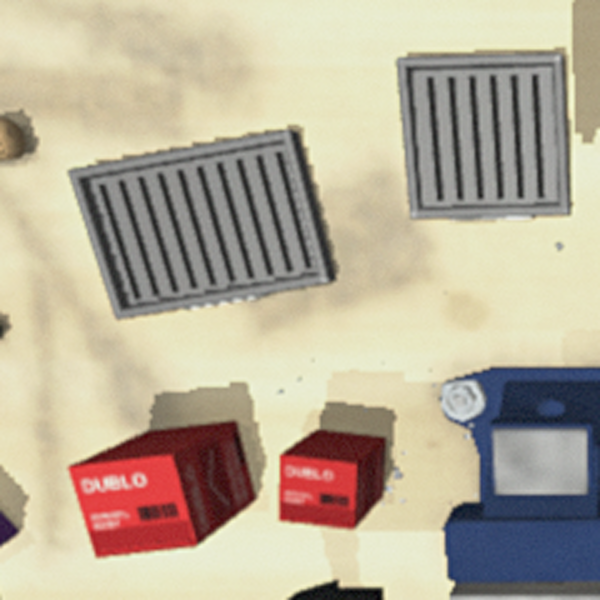

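Run:
```python
from h import *
im=load('w2')['im'][...,::-1]
cv2.imwrite('pics/w2r.png',cv2.resize(im[60:240,195:461],(798,540),interpolation=cv2.INTER_CUBIC))
```

```text
(no output)
```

View pics/w2r.png

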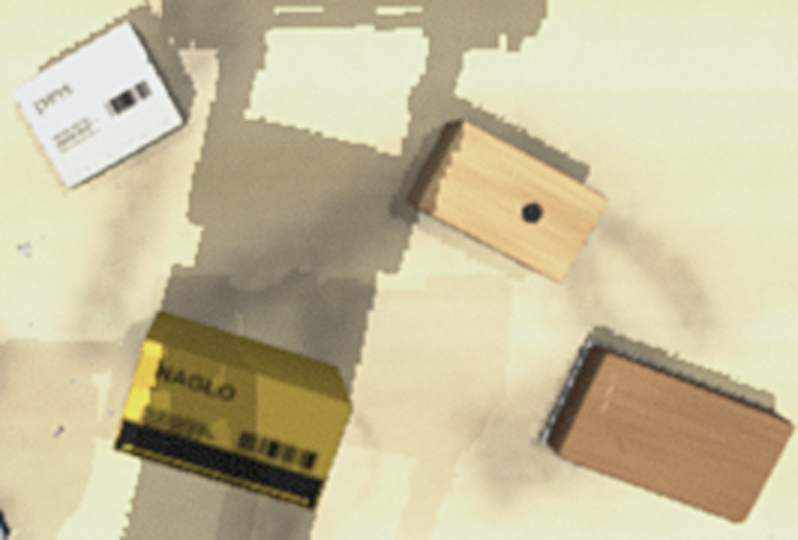

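In the crop the white box's top runs (130,22)-(186,122)-(70,187)-(16,90), wood (468,124)-(607,198)-(560,281)-(423,212), sanding (602,347)-(793,425)-(742,522)-(560,452), and nail carton (148,343)-(350,405)-(318,508)-(116,445).

```bash
cat > m.py <<'E'
from h import *
w1,w2,s2=[load(n)['c'] for n in('w1','w2','s2')]
W2=lambda p:(195+p[0]/3,60+p[1]/3)
W1=lambda p:(p[0]/1.4,p[1]/1.4)
WL=lambda p:(20+p[0]/2.5,20+p[1]/2.5)
S=lambda p:(170+p[0]/4,180+p[1]/4)
def t(n,c1,p1,c2,p2):
    P,e=tri(c1,p1,c2,p2);print('tri',n,P.round(3),'miss',round(e,4))
t('white BR',w1,W1((507,152)),w2,W2((186,122)))
t('white BL',w1,W1((462,170)),w2,W2((70,187)))
t('hole',w1,W1((669,184)),w2,W2((532,212)))
t('yel BR',w1,W1((570,321)),w2,W2((318,508)))
t('yel R',w1,W1((588,267)),w2,W2((350,405)))
t('sand R',w1,W1((778,285)),w2,W2((793,425)))
t('sand B',w1,W1((752,328)),w2,W2((742,522)))
t('red L',w1,WL((72,467)),s2,S((265-50,243)))
for a in [(72,467),(180,455),(200,545),(97,556)]:
  print([round(v*4-o,0) for v,o in zip(proj(s2,atz(w1,*WL(a),.086)),(680,720))],end=' ')
print()
def quad(n,c,f,ps,z):
    P=np.array([atz(c,*f(p),z)[:2] for p in ps])
    e=np.roll(P,-1,0)-P; L=np.linalg.norm(e,axis=1)
    print(n,'ctr',P.mean(0).round(4),'sides',(L*1e3).round(0),'yaw',np.degrees(np.arctan2(e[:,1],e[:,0])).round(1))
quad('white',w2,W2,[(130,22),(186,122),(70,187),(16,90)],.051)
quad('wood',w2,W2,[(468,124),(607,198),(560,281),(423,212)],.046)
quad('sand',w2,W2,[(602,347),(793,425),(742,522),(560,452)],.032)
quad('yel',w2,W2,[(148,343),(350,405),(318,508),(116,445)],.086)
quad('red',w1,WL,[(72,467),(180,455),(200,545),(97,556)],.086)
quad('trayA',w1,WL,[(70,172),(297,128),(333,280),(119,318)],.016)
quad('trayB',w1,WL,[(398,58),(563,53),(570,213),(412,216)],.016)
quad('trayA s',s2,S,[(107,255),(217,198)],.016)
quad('trayB s',s2,S,[(253,160),(325,131),(385,162),(310,200)],.016)
quad('small red',w1,WL,[(280,455),(355,458),(353,525),(282,520)],.06)
quad('vice',w1,W1,[(280,312),(382,318),(382,420),(282,420)],.136)
quad('red s',s2,S,[(215,243),(264,217),(314,245),(264,268)],.086)
E
python3 m.py
```

```text
tri white BR [ 0.563 -0.076  0.033] miss 0.0104
tri white BL [ 0.541 -0.026  0.067] miss 0.0014
tri hole [ 0.527 -0.24   0.043] miss 0.0
tri yel BR [ 0.394 -0.138  0.086] miss 0.0006
tri yel R [ 0.446 -0.152  0.082] miss 0.0066
tri sand R [ 0.417 -0.386  0.028] miss 0.0015
tri sand B [ 0.367 -0.364  0.033] miss 0.0008
tri red L [0.427 0.362 0.083] miss 0.0006
[np.float64(215.0), np.float64(239.0)] [np.float64(273.0), np.float64(211.0)] [np.float64(315.0), np.float64(234.0)] [np.float64(258.0), np.float64(262.0)] 
white ctr [ 0.5752 -0.039 ] sides [49. 61. 48. 60.] yaw [-150.6  117.8   27.6  -61.5]
wood ctr [ 0.5302 -0.2313] sides [75. 43. 75. 44.] yaw [-116.6  153.8   64.   -25.7]
sand ctr [ 0.4121 -0.3243] sides [109.  56. 106.  57.] yaw [-112.   159.6   68.5  -17.1]
yel ctr [ 0.4339 -0.0988] sides [96. 52. 99. 50.] yaw [-107.7  164.4   71.6  -18.7]
red ctr [0.4051 0.3279] sides [61. 53. 60. 53.] yaw [ -83.6 -175.8   96.3    5.5]
trayA ctr [0.5549 0.302 ] sides [136.  86. 133.  85.] yaw [ -79.9 -171.6   99.7   10.1]
trayB ctr [0.6043 0.1347] sides [92. 86. 93. 85.] yaw [ -88.4 -178.6   91.     1.3]
trayA s ctr [0.584  0.3176] sides [130. 130.] yaw [-79.6 100.4]
trayB s ctr [0.5912 0.1444] sides [86. 89. 97. 99.] yaw [ -87.1 -177.6   98.2   -3.3]
small red ctr [0.4065 0.2357] sides [43. 41. 42. 40.] yaw [-92.4 173.4  85.6  -4.6]
vice ctr [0.3652 0.0979] sides [ 92. 103.  96. 109.] yaw [-93.6 179.9  89.9  -2.3]
red s ctr [0.3971 0.3347] sides [54. 64. 50. 58.] yaw [ -80.1 -176.5   93.9    7.1]
```

Heights and sizes agree with the text: yellow 0.086, wood 0.043, sanding 0.03 and red 0.083. Next I go above the nail carton.

{"fn": "send_rows", "kwargs": {
  "deltas": [
    {"delta_pos":[-0.061,-0.003,0.25],"spin":-73,"claw":1},
    {"delta_pos":[-0.061,-0.003,0.25],"spin":-73,"claw":1},
    {"delta_pos":[-0.061,-0.003,0.25],"spin":-73,"claw":1},
    {"delta_pos":[-0.061,-0.003,0.25],"spin":-73,"claw":1},
    {"delta_pos":[-0.061,-0.003,0.25],"spin":-73,"claw":1},
    {"delta_pos":[-0.061,-0.003,0.25],"spin":-73,"claw":1},
    {"delta_pos":[-0.061,-0.003,0.25],"spin":-73,"claw":1},
    {"delta_pos":[-0.061,-0.003,0.25],"spin":-73,"claw":1},
    {"delta_pos":[-0.061,-0.003,0.25],"spin":-73,"claw":1},
    {"delta_pos":[-0.061,-0.003,0.25],"spin":-73,"claw":1},
    {"delta_pos":[-0.061,-0.003,0.25],"spin":-73,"claw":1},
    {"delta_pos":[-0.061,-0.003,0.25],"spin":-73,"claw":1},
    {"delta_pos":[-0.061,-0.003,0.25],"spin":-73,"claw":1}
  ]
}}

```text
time: 3.68
tool_pos: [0.4347, -0.098, 0.2009]
ee_rot: [0.0, 0.805, 0.594, 0.0]
force: [-0.8, 0.7, 0.1]
grip_width: 0.0881
gripper_force: 0.0
```

```bash
cat > g.py <<'E'
import sys
from h import *
# g.py x y z s : shift/spin to put TCP at x,y,z with closing line along heading s deg
s=telemetry.observe();M=rot(s['ee_rot']);yaw=np.degrees(np.arctan2(M[1,0],M[0,0]))
a=[float(v) for v in sys.argv[1:]]
for i in range(0,len(a),4):
    d=M.T@(np.array(a[i:i+3])-s['tool_pos']); print(d.round(4),'spin',round((yaw-a[i+3]-90+180)%360-180,1))
E
python3 g.py .434 -.099 .065 -17
python3 - <<'E'
from h import *
s=snap('wrist','w3'); print(s['tool_pos'],s['time'])
E
```

```text
[-0.0012 -0.0004  0.1359] spin -0.2
[ 0.4347178  -0.09799356  0.20091259] 3.6833
```

View pics/w3.png

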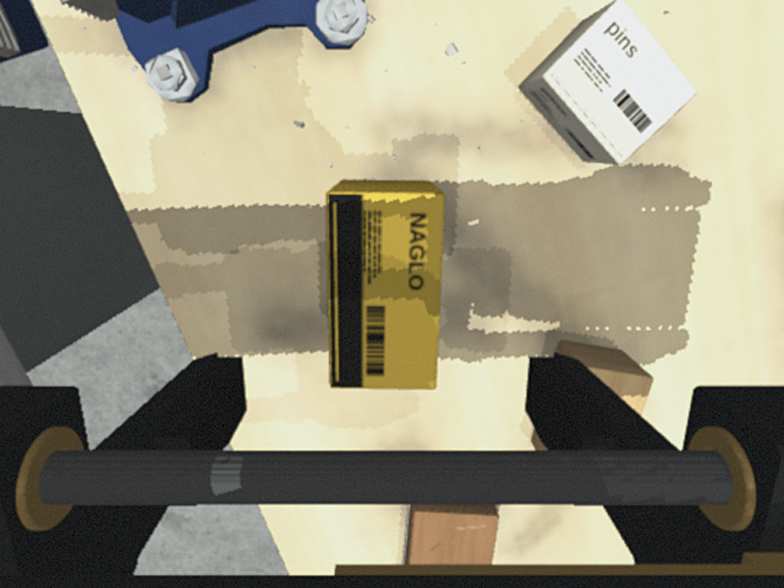

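The nail carton is aligned with the tool, its top at (328..441, 193..388).

Run:
```python
from h import *
c=load('w3')['c']; P=[atz(c,u/1.4,v/1.4,.086) for u,v in [(328,193),(441,193),(437,388),(330,388)]]
print(np.mean(P,0), np.linalg.norm(P[0]-P[1]),np.linalg.norm(P[1]-P[2]))
P=[atz(c,u/1.4,v/1.4,.051) for u,v in [(618,2),(695,92),(620,163),(540,73)]]
print(np.mean(P,0), np.linalg.norm(P[0]-P[1]),np.linalg.norm(P[1]-P[2]))
```

```text
[ 0.43353958 -0.09649643  0.086     ] 0.05169525177573426 0.09832078813794548
[ 0.57395007 -0.03627129  0.051     ] 0.05909810189759224 0.04755895851462906
```

{"fn": "send_rows", "kwargs": {
  "deltas": [
    {"delta_pos":[0.001,0,0.035],"spin":0,"claw":1},
    {"delta_pos":[0.001,0,0.07],"spin":0,"claw":1},
    {"delta_pos":[0.001,0,0.1],"spin":0,"claw":1},
    {"delta_pos":[0.001,0,0.125],"spin":0,"claw":1},
    {"delta_pos":[0.001,0,0.136],"spin":0,"claw":1},
    {"delta_pos":[0.001,0,0.136],"spin":0,"claw":1},
    {"delta_pos":[0.001,0,0.136],"spin":0,"claw":0},
    {"delta_pos":[0.001,0,0.136],"spin":0,"claw":0},
    {"delta_pos":[0.001,0,0.136],"spin":0,"claw":0},
    {"delta_pos":[0.001,0,0.136],"spin":0,"claw":0},
    {"delta_pos":[0.001,0,0.136],"spin":0,"claw":0},
    {"delta_pos":[0.001,0,0.136],"spin":0,"claw":0},
    {"delta_pos":[0.001,0,0.136],"spin":0,"claw":0}
  ]
}}

```text
time: 4.82
tool_pos: [0.4351, -0.0977, 0.0657]
ee_rot: [0.0, 0.804, 0.594, 0.0]
force: [-2.3, 0.7, 6.0]
grip_width: 0.0547
gripper_force: 29.9
```

{"fn": "send_rows", "kwargs": {
  "deltas": [
    {"delta_pos":[0,0,-0.03],"spin":0,"claw":0},
    {"delta_pos":[0,0,-0.065],"spin":0,"claw":0},
    {"delta_pos":[0,0,-0.1],"spin":0,"claw":0},
    {"delta_pos":[0,0,-0.135],"spin":0,"claw":0},
    {"delta_pos":[0,0,-0.17],"spin":0,"claw":0},
    {"delta_pos":[0,0,-0.2],"spin":0,"claw":0},
    {"delta_pos":[0,0,-0.2],"spin":0,"claw":0}
  ]
}}

```text
time: 5.4
tool_pos: [0.4382, -0.0986, 0.2715]
ee_rot: [0.005, 0.804, 0.594, 0.004]
force: [1.5, 0.4, -2.0]
grip_width: 0.0546
gripper_force: 29.9
```

```bash
python3 g.py .555 .302 .265 9.5; python3 -c "
from h import *
print(telemetry.observe()['grip_width'])"
```

```text
[ 0.4172 -0.0062  0.0066] spin -26.6
0.05458924287647562
```

{"fn": "send_rows", "kwargs": {
  "deltas": [
    {"delta_pos":[0.025,0,0],"spin":-3,"claw":0},
    {"delta_pos":[0.06,0,0],"spin":-6,"claw":0},
    {"delta_pos":[0.1,0,0],"spin":-9,"claw":0},
    {"delta_pos":[0.14,0,0],"spin":-12,"claw":0},
    {"delta_pos":[0.18,0,0],"spin":-15,"claw":0},
    {"delta_pos":[0.22,-0.002,0],"spin":-18,"claw":0},
    {"delta_pos":[0.26,-0.004,0],"spin":-21,"claw":0},
    {"delta_pos":[0.3,-0.006,0],"spin":-24,"claw":0},
    {"delta_pos":[0.34,-0.006,0],"spin":-26.6,"claw":0},
    {"delta_pos":[0.375,-0.006,0],"spin":-26.6,"claw":0},
    {"delta_pos":[0.4,-0.006,0],"spin":-26.6,"claw":0},
    {"delta_pos":[0.417,-0.006,0],"spin":-26.6,"claw":0},
    {"delta_pos":[0.417,-0.006,0],"spin":-26.6,"claw":0},
    {"delta_pos":[0.417,-0.006,0],"spin":-26.6,"claw":0},
    {"delta_pos":[0.417,-0.006,0],"spin":-26.6,"claw":0}
  ]
}}

```text
time: 6.65
tool_pos: [0.5506, 0.3017, 0.2624]
ee_rot: [-0.001, 0.646, 0.763, -0.002]
force: [0.8, -0.1, -3.8]
grip_width: 0.055
gripper_force: 30.0
```

```bash
python3 g.py .555 .302 .073 9.5
```

```text
[-1.000e-04  5.100e-03  1.894e-01] spin 0.0
```

{"fn": "send_rows", "kwargs": {
  "deltas": [
    {"delta_pos":[0,0.004,0.03],"spin":0,"claw":0},
    {"delta_pos":[0,0.004,0.065],"spin":0,"claw":0},
    {"delta_pos":[0,0.004,0.1],"spin":0,"claw":0},
    {"delta_pos":[0,0.004,0.13],"spin":0,"claw":0},
    {"delta_pos":[0,0.004,0.155],"spin":0,"claw":0},
    {"delta_pos":[0,0.004,0.17],"spin":0,"claw":0},
    {"delta_pos":[0,0.004,0.18],"spin":0,"claw":0},
    {"delta_pos":[0,0.004,0.185],"spin":0,"claw":0},
    {"delta_pos":[0,0.004,0.188],"spin":0,"claw":0},
    {"delta_pos":[0,0.004,0.189],"spin":0,"claw":0},
    {"delta_pos":[0,0.004,0.189],"spin":0,"claw":0},
    {"delta_pos":[0,0.004,0.189],"spin":0,"claw":0}
  ]
}}

```text
time: 7.65
tool_pos: [0.5566, 0.3038, 0.0772]
ee_rot: [0.001, 0.646, 0.763, 0.001]
force: [-0.2, 0.1, -3.4]
grip_width: 0.0548
gripper_force: 30.0
```

{"fn": "send_rows", "kwargs": {
  "deltas": [
    {"delta_pos":[0,0,0.003],"spin":0,"claw":0},
    {"delta_pos":[0,0,0.003],"spin":0,"claw":0},
    {"delta_pos":[0,0,0.003],"spin":0,"claw":0}
  ]
}}

```text
time: 7.9
tool_pos: [0.5556, 0.3035, 0.0729]
ee_rot: [0.0, 0.646, 0.763, 0.0]
force: [-1.0, 0.1, -4.2]
grip_width: 0.0547
gripper_force: 30.0
```

{"fn": "send_rows", "kwargs": {
  "deltas": [
    {"delta_pos":[0,0,0.001],"spin":0,"claw":0},
    {"delta_pos":[0,0,0.001],"spin":0,"claw":0},
    {"delta_pos":[0,0,0.001],"spin":0,"claw":1},
    {"delta_pos":[0,0,0.001],"spin":0,"claw":1},
    {"delta_pos":[0,0,0.001],"spin":0,"claw":1},
    {"delta_pos":[0,0,0.001],"spin":0,"claw":1},
    {"delta_pos":[0,0,0.001],"spin":0,"claw":1},
    {"delta_pos":[0,0,-0.03],"spin":0,"claw":1},
    {"delta_pos":[0,0,-0.07],"spin":0,"claw":1},
    {"delta_pos":[0,0,-0.11],"spin":0,"claw":1},
    {"delta_pos":[0,0,-0.15],"spin":0,"claw":1},
    {"delta_pos":[0,0,-0.19],"spin":0,"claw":1},
    {"delta_pos":[0,0,-0.2],"spin":0,"claw":1},
    {"delta_pos":[0,0,-0.2],"spin":0,"claw":1},
    {"delta_pos":[0,0,-0.2],"spin":0,"claw":1}
  ]
}}

```text
time: 9.15
tool_pos: [0.5557, 0.3035, 0.2732]
ee_rot: [0.0, 0.646, 0.763, 0.001]
force: [-0.5, -0.5, -0.0]
grip_width: 0.088
gripper_force: 0.0
```

```bash
python3 -c "
from h import *
snap('wrist','w4')"; python3 g.py .405 .328 .2 5 .405 .328 .065 5
```

```text
[ 0.0495 -0.1435  0.0713] spin 4.5
[ 0.0495 -0.1432  0.2063] spin 4.5
```

View pics/w4.png

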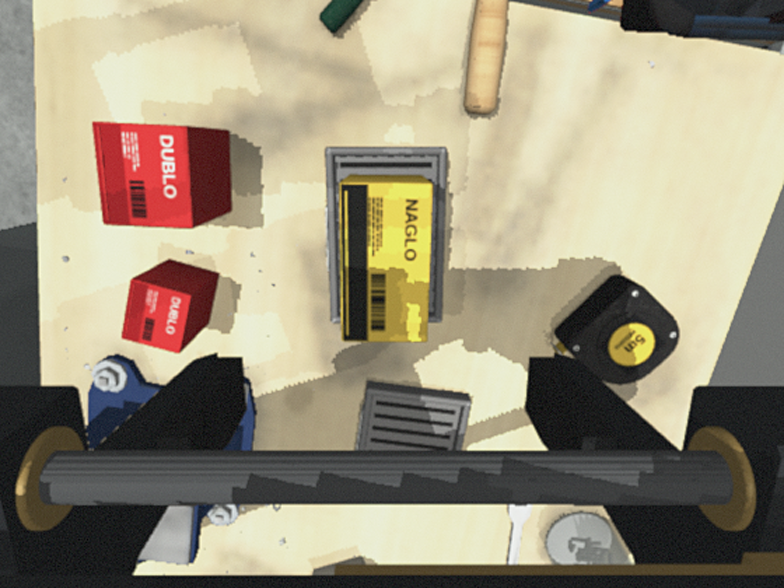

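The nail carton stands in the long tray, its top at (341..434, 181..342) and the rim at (326..447, 147..322). The red carton's top is about (93,122)-(187,128)-(193,228)-(104,222).

Run:
```python
from h import *
c=load('w4')['c']
def q(n,ps,z):
    P=np.array([atz(c,u/1.4,v/1.4,z)[:2] for u,v in ps]);e=np.roll(P,-1,0)-P
    print(n,P.mean(0).round(4),(np.linalg.norm(e,axis=1)*1e3).round(0),np.degrees(np.arctan2(e[:,1],e[:,0])).round(1))
q('yel',[(341,182),(434,180),(427,342),(341,341)],.092)
q('trayA',[(326,148),(447,147),(442,321),(328,322)],.016)
q('red',[(93,122),(187,128),(193,228),(104,222)],.086)
```

```text
yel [0.5551 0.3048] [ 54. 101.  55.  99.] [  10.7  -81.5 -171.3   98.1]
trayA [0.555  0.3071] [ 86. 131.  90. 132.] [   9.9  -80.3 -170.    98.3]
red [0.406  0.3329] [54. 58. 54. 58.] [   6.   -83.1 -174.4   97. ]
```

{"fn": "send_rows", "kwargs": {
  "deltas": [
    {"delta_pos":[0.015,-0.03,0],"spin":3.5,"claw":1},
    {"delta_pos":[0.03,-0.07,0.02],"spin":3.5,"claw":1},
    {"delta_pos":[0.045,-0.11,0.04],"spin":3.5,"claw":1},
    {"delta_pos":[0.052,-0.135,0.06],"spin":3.5,"claw":1},
    {"delta_pos":[0.052,-0.142,0.07],"spin":3.5,"claw":1},
    {"delta_pos":[0.052,-0.142,0.07],"spin":3.5,"claw":1},
    {"delta_pos":[0.052,-0.142,0.1],"spin":3.5,"claw":1},
    {"delta_pos":[0.052,-0.142,0.135],"spin":3.5,"claw":1},
    {"delta_pos":[0.052,-0.142,0.165],"spin":3.5,"claw":1},
    {"delta_pos":[0.052,-0.142,0.19],"spin":3.5,"claw":1},
    {"delta_pos":[0.052,-0.142,0.205],"spin":3.5,"claw":1},
    {"delta_pos":[0.052,-0.142,0.207],"spin":3.5,"claw":1},
    {"delta_pos":[0.052,-0.142,0.207],"spin":3.5,"claw":1},
    {"delta_pos":[0.052,-0.142,0.207],"spin":3.5,"claw":0},
    {"delta_pos":[0.052,-0.142,0.207],"spin":3.5,"claw":0},
    {"delta_pos":[0.052,-0.142,0.207],"spin":3.5,"claw":0},
    {"delta_pos":[0.052,-0.142,0.207],"spin":3.5,"claw":0},
    {"delta_pos":[0.052,-0.142,0.207],"spin":3.5,"claw":0},
    {"delta_pos":[0.052,-0.142,0.207],"spin":3.5,"claw":0},
    {"delta_pos":[0.052,-0.142,0.207],"spin":3.5,"claw":0}
  ]
}}

```text
time: 10.87
tool_pos: [0.407, 0.3315, 0.0666]
ee_rot: [-0.0, 0.669, 0.743, 0.0]
force: [-2.4, -0.6, 6.5]
grip_width: 0.0545
gripper_force: 30.0
```

```bash
python3 g.py .604 .137 .28 1
```

```text
[-0.214   0.1756 -0.2135] spin 5.0
```

{"fn": "send_rows", "kwargs": {
  "deltas": [
    {"delta_pos":[0,0,-0.03],"spin":0,"claw":0},
    {"delta_pos":[0,0,-0.07],"spin":0,"claw":0},
    {"delta_pos":[0,0,-0.11],"spin":0,"claw":0},
    {"delta_pos":[0,0,-0.15],"spin":0,"claw":0},
    {"delta_pos":[0,0,-0.19],"spin":0,"claw":0},
    {"delta_pos":[-0.01,0.008,-0.213],"spin":0,"claw":0},
    {"delta_pos":[-0.03,0.025,-0.213],"spin":1,"claw":0},
    {"delta_pos":[-0.06,0.05,-0.213],"spin":2,"claw":0},
    {"delta_pos":[-0.09,0.074,-0.213],"spin":3,"claw":0},
    {"delta_pos":[-0.12,0.098,-0.213],"spin":4,"claw":0},
    {"delta_pos":[-0.15,0.123,-0.213],"spin":5,"claw":0},
    {"delta_pos":[-0.18,0.148,-0.213],"spin":5,"claw":0},
    {"delta_pos":[-0.2,0.165,-0.213],"spin":5,"claw":0},
    {"delta_pos":[-0.21,0.173,-0.213],"spin":5,"claw":0},
    {"delta_pos":[-0.214,0.176,-0.213],"spin":5,"claw":0},
    {"delta_pos":[-0.214,0.176,-0.213],"spin":5,"claw":0},
    {"delta_pos":[-0.214,0.176,-0.213],"spin":5,"claw":0},
    {"delta_pos":[-0.214,0.176,-0.213],"spin":5,"claw":0}
  ]
}}

```text
time: 12.37
tool_pos: [0.6033, 0.1381, 0.2785]
ee_rot: [-0.0, 0.7, 0.714, -0.0]
force: [0.3, 1.1, -2.3]
grip_width: 0.0545
gripper_force: 30.0
```

```bash
python3 g.py .604 .137 .073 1
```

```text
[-0.0012  0.0009  0.2055] spin 0.1
```

{"fn": "send_rows", "kwargs": {
  "deltas": [
    {"delta_pos":[-0.001,0.001,0.03],"spin":0,"claw":0},
    {"delta_pos":[-0.001,0.001,0.07],"spin":0,"claw":0},
    {"delta_pos":[-0.001,0.001,0.11],"spin":0,"claw":0},
    {"delta_pos":[-0.001,0.001,0.145],"spin":0,"claw":0},
    {"delta_pos":[-0.001,0.001,0.17],"spin":0,"claw":0},
    {"delta_pos":[-0.001,0.001,0.188],"spin":0,"claw":0},
    {"delta_pos":[-0.001,0.001,0.198],"spin":0,"claw":0},
    {"delta_pos":[-0.001,0.001,0.203],"spin":0,"claw":0},
    {"delta_pos":[-0.001,0.001,0.205],"spin":0,"claw":0},
    {"delta_pos":[-0.001,0.001,0.206],"spin":0,"claw":0},
    {"delta_pos":[-0.001,0.001,0.206],"spin":0,"claw":0},
    {"delta_pos":[-0.001,0.001,0.206],"spin":0,"claw":0},
    {"delta_pos":[-0.001,0.001,0.206],"spin":0,"claw":0},
    {"delta_pos":[-0.001,0.001,0.206],"spin":0,"claw":0},
    {"delta_pos":[-0.001,0.001,0.206],"spin":0,"claw":0}
  ]
}}

```text
time: 13.62
tool_pos: [0.6058, 0.1358, 0.0733]
ee_rot: [0.0, 0.701, 0.713, 0.0]
force: [0.6, -0.0, -2.9]
grip_width: 0.0546
gripper_force: 30.0
```

{"fn": "send_rows", "kwargs": {
  "deltas": [
    {"delta_pos":[0,0,0.001],"spin":0,"claw":0},
    {"delta_pos":[0,0,0.001],"spin":0,"claw":1},
    {"delta_pos":[0,0,0.001],"spin":0,"claw":1},
    {"delta_pos":[0,0,0.001],"spin":0,"claw":1},
    {"delta_pos":[0,0,0.001],"spin":0,"claw":1},
    {"delta_pos":[0,0,0.001],"spin":0,"claw":1},
    {"delta_pos":[0,0,0.001],"spin":0,"claw":1},
    {"delta_pos":[0,0,-0.03],"spin":0,"claw":1},
    {"delta_pos":[0,0,-0.07],"spin":0,"claw":1},
    {"delta_pos":[0,0,-0.11],"spin":0,"claw":1},
    {"delta_pos":[0,0,-0.15],"spin":0,"claw":1},
    {"delta_pos":[0,0,-0.19],"spin":0,"claw":1},
    {"delta_pos":[0,0,-0.2],"spin":0,"claw":1},
    {"delta_pos":[0,0,-0.2],"spin":0,"claw":1},
    {"delta_pos":[0,0,-0.2],"spin":0,"claw":1}
  ]
}}

```text
time: 14.87
tool_pos: [0.6055, 0.1359, 0.273]
ee_rot: [0.0, 0.701, 0.713, 0.001]
force: [0.7, -0.1, -1.0]
grip_width: 0.0881
gripper_force: 0.0
```

```bash
python3 -c "
from h import *
snap('wrist','w5')"; python3 g.py .412 -.322 .275 -18.5 .412 -.322 .18 -18.5
```

```text
[-0.4542 -0.2006 -0.0034] spin 19.5
[-0.4542 -0.2004  0.0916] spin 19.5
```

View pics/w5.png

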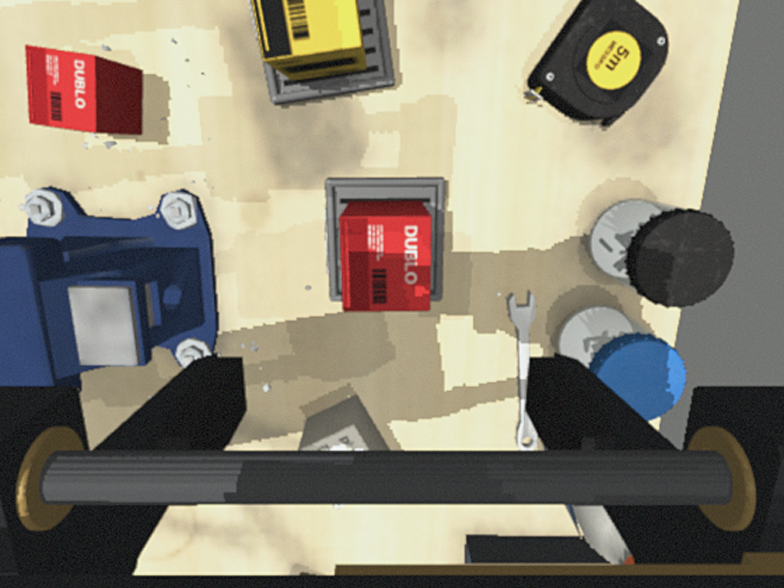

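The red carton stands in the short tray (top at (341..433, 213..310), rim (326..444, 178..300)). Next is the sanding block.

{"fn": "send_rows", "kwargs": {
  "deltas": [
    {"delta_pos":[-0.03,-0.013,-0.003],"spin":2,"claw":1},
    {"delta_pos":[-0.065,-0.029,-0.003],"spin":4,"claw":1},
    {"delta_pos":[-0.1,-0.044,-0.003],"spin":6,"claw":1},
    {"delta_pos":[-0.135,-0.06,-0.003],"spin":8,"claw":1},
    {"delta_pos":[-0.17,-0.075,-0.003],"spin":10,"claw":1},
    {"delta_pos":[-0.205,-0.09,-0.003],"spin":12,"claw":1},
    {"delta_pos":[-0.24,-0.106,-0.003],"spin":14,"claw":1},
    {"delta_pos":[-0.275,-0.121,-0.003],"spin":16,"claw":1},
    {"delta_pos":[-0.31,-0.137,-0.003],"spin":18,"claw":1},
    {"delta_pos":[-0.345,-0.152,-0.003],"spin":20,"claw":1},
    {"delta_pos":[-0.38,-0.168,-0.003],"spin":22,"claw":1},
    {"delta_pos":[-0.415,-0.183,-0.003],"spin":22,"claw":1},
    {"delta_pos":[-0.44,-0.194,-0.003],"spin":22,"claw":1},
    {"delta_pos":[-0.454,-0.2,0.02],"spin":22,"claw":1},
    {"delta_pos":[-0.454,-0.2,0.05],"spin":22,"claw":1},
    {"delta_pos":[-0.454,-0.2,0.08],"spin":22,"claw":1},
    {"delta_pos":[-0.454,-0.2,0.09],"spin":22,"claw":1},
    {"delta_pos":[-0.454,-0.2,0.09],"spin":22,"claw":1},
    {"delta_pos":[-0.454,-0.2,0.09],"spin":22,"claw":1}
  ]
}}

```text
time: 16.5
tool_pos: [0.4126, -0.3207, 0.181]
ee_rot: [-0.002, 0.824, 0.567, -0.001]
force: [0.6, 0.6, 0.1]
grip_width: 0.0882
gripper_force: 0.0
```

```bash
python3 -c "
from h import *
snap('wrist','w6')"; python3 g.py .412 -.322 .028 -21
```

```text
[-0.0012 -0.0013  0.1548] spin 0.0
```

View pics/w6.png

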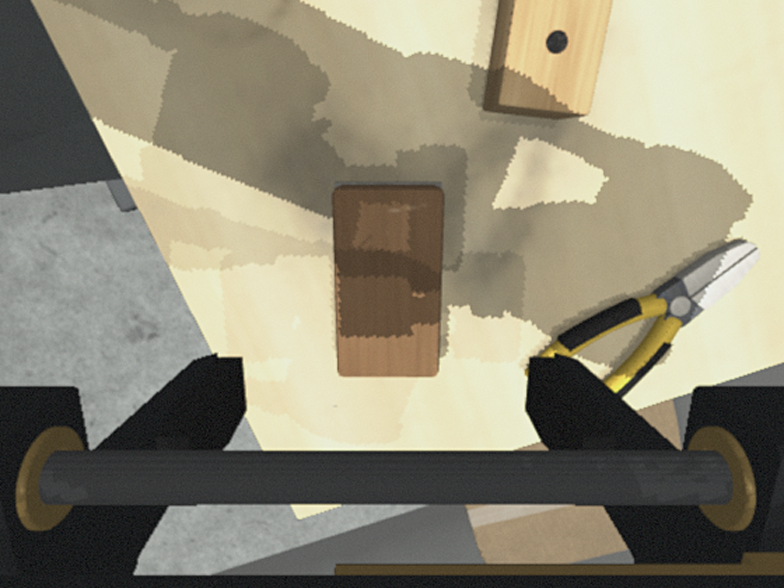

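The sanding block is aligned at (333..443, 187..377), and the side cutter's handle is about 85 mm from its centre, clear of the fingers.

Run:
```python
from h import *
d=load('w6');c=d['c'];M=rot(d['s']['ee_rot'])
P=np.array([atz(c,u/1.4,v/1.4,.032) for u,v in [(333,187),(443,187),(439,377),(338,377)]])
print(P.mean(0),np.linalg.norm(P[0]-P[1]),np.linalg.norm(P[1]-P[2]),M.T@(P.mean(0)-d['s']['tool_pos']))
P=np.array([atz(c,u/1.4,v/1.4,.01) for u,v in [(530,372)]]); print('cutter tip in tool',M.T@(P[0]-d['s']['tool_pos']))
P=np.array([atz(c,u/1.4,v/1.4,.046) for u,v in [(557,41)]]); print('hole',P)
```

```text
[ 0.41128924 -0.32438534  0.032     ] 0.05735774874802129 0.108351323131001 [-0.00415365  0.00069494  0.14899906]
cutter tip in tool [-0.0653994   0.08950973  0.17056696]
hole [[ 0.52666017 -0.2389751   0.046     ]]
```

{"fn": "send_rows", "kwargs": {
  "deltas": [
    {"delta_pos":[-0.003,0,0.03],"spin":0,"claw":1},
    {"delta_pos":[-0.003,0,0.065],"spin":0,"claw":1},
    {"delta_pos":[-0.003,0,0.1],"spin":0,"claw":1},
    {"delta_pos":[-0.003,0,0.125],"spin":0,"claw":1},
    {"delta_pos":[-0.003,0,0.142],"spin":0,"claw":1},
    {"delta_pos":[-0.003,0,0.15],"spin":0,"claw":1},
    {"delta_pos":[-0.003,0,0.153],"spin":0,"claw":1},
    {"delta_pos":[-0.003,0,0.153],"spin":0,"claw":1},
    {"delta_pos":[-0.003,0,0.153],"spin":0,"claw":0},
    {"delta_pos":[-0.003,0,0.153],"spin":0,"claw":0},
    {"delta_pos":[-0.003,0,0.153],"spin":0,"claw":0},
    {"delta_pos":[-0.003,0,0.153],"spin":0,"claw":0},
    {"delta_pos":[-0.003,0,0.153],"spin":0,"claw":0},
    {"delta_pos":[-0.003,0,0.153],"spin":0,"claw":0},
    {"delta_pos":[-0.003,0,0.153],"spin":0,"claw":0}
  ]
}}

```text
time: 17.8
tool_pos: [0.4129, -0.3249, 0.0307]
ee_rot: [0.001, 0.824, 0.566, 0.0]
force: [-0.7, 0.7, 5.9]
grip_width: 0.0614
gripper_force: 30.0
```

```bash
python3 g.py .555 .304 .28 9.5
```

```text
[ 0.6379 -0.0923 -0.2497] spin -30.5
```

{"fn": "send_rows", "kwargs": {
  "deltas": [
    {"delta_pos":[0,0,-0.03],"spin":0,"claw":0},
    {"delta_pos":[0,0,-0.07],"spin":0,"claw":0},
    {"delta_pos":[0,0,-0.11],"spin":0,"claw":0},
    {"delta_pos":[0,0,-0.15],"spin":0,"claw":0},
    {"delta_pos":[0,0,-0.19],"spin":0,"claw":0},
    {"delta_pos":[0,0,-0.225],"spin":0,"claw":0},
    {"delta_pos":[0.01,-0.002,-0.25],"spin":0,"claw":0},
    {"delta_pos":[0.035,-0.005,-0.25],"spin":-2,"claw":0},
    {"delta_pos":[0.07,-0.01,-0.25],"spin":-4,"claw":0},
    {"delta_pos":[0.105,-0.015,-0.25],"spin":-6,"claw":0},
    {"delta_pos":[0.14,-0.02,-0.25],"spin":-8,"claw":0},
    {"delta_pos":[0.175,-0.025,-0.25],"spin":-10,"claw":0},
    {"delta_pos":[0.21,-0.03,-0.25],"spin":-12,"claw":0},
    {"delta_pos":[0.245,-0.035,-0.25],"spin":-14,"claw":0},
    {"delta_pos":[0.28,-0.04,-0.25],"spin":-15,"claw":0},
    {"delta_pos":[0.31,-0.045,-0.25],"spin":-15,"claw":0},
    {"delta_pos":[0.32,-0.046,-0.25],"spin":-15,"claw":0},
    {"delta_pos":[0.32,-0.046,-0.25],"spin":-15,"claw":0}
  ]
}}

```text
time: 19.3
tool_pos: [0.484, -0.0072, 0.2793]
ee_rot: [-0.0, 0.742, 0.671, -0.0]
force: [-0.1, 0.6, -1.4]
grip_width: 0.0616
gripper_force: 30.0
```

```bash
python3 g.py .555 .304 .28 9.5
```

```text
[ 0.3168  0.0393 -0.0006] spin -15.3
```

{"fn": "send_rows", "kwargs": {
  "deltas": [
    {"delta_pos":[0.025,0.003,0],"spin":-2,"claw":0},
    {"delta_pos":[0.06,0.007,0],"spin":-4,"claw":0},
    {"delta_pos":[0.095,0.012,0],"spin":-6,"claw":0},
    {"delta_pos":[0.13,0.016,0],"spin":-8,"claw":0},
    {"delta_pos":[0.165,0.02,0],"spin":-10,"claw":0},
    {"delta_pos":[0.2,0.025,0],"spin":-12,"claw":0},
    {"delta_pos":[0.235,0.029,0],"spin":-14,"claw":0},
    {"delta_pos":[0.27,0.033,0],"spin":-15.3,"claw":0},
    {"delta_pos":[0.3,0.037,0],"spin":-15.3,"claw":0},
    {"delta_pos":[0.312,0.039,0],"spin":-15.3,"claw":0},
    {"delta_pos":[0.317,0.039,0],"spin":-15.3,"claw":0},
    {"delta_pos":[0.317,0.039,0],"spin":-15.3,"claw":0},
    {"delta_pos":[0.317,0.039,0],"spin":-15.3,"claw":0},
    {"delta_pos":[0.317,0.039,0],"spin":-15.3,"claw":0},
    {"delta_pos":[0.317,0.039,0],"spin":-15.3,"claw":0}
  ]
}}

```text
time: 20.55
tool_pos: [0.5559, 0.3003, 0.2799]
ee_rot: [0.0, 0.648, 0.762, -0.0]
force: [-0.4, -0.1, -1.0]
grip_width: 0.0617
gripper_force: 30.0
```

```bash
python3 g.py .555 .304 .124 9.5
```

```text
[ 0.0038 -0.0003  0.1559] spin -0.3
```

{"fn": "send_rows", "kwargs": {
  "deltas": [
    {"delta_pos":[0.003,0,0.03],"spin":0,"claw":0},
    {"delta_pos":[0.003,0,0.065],"spin":0,"claw":0},
    {"delta_pos":[0.003,0,0.1],"spin":0,"claw":0},
    {"delta_pos":[0.003,0,0.125],"spin":0,"claw":0},
    {"delta_pos":[0.003,0,0.14],"spin":0,"claw":0},
    {"delta_pos":[0.003,0,0.149],"spin":0,"claw":0},
    {"delta_pos":[0.003,0,0.154],"spin":0,"claw":0},
    {"delta_pos":[0.003,0,0.156],"spin":0,"claw":0},
    {"delta_pos":[0.003,0,0.156],"spin":0,"claw":0},
    {"delta_pos":[0.003,0,0.156],"spin":0,"claw":0},
    {"delta_pos":[0.003,0,0.156],"spin":0,"claw":0},
    {"delta_pos":[0.003,0,0.156],"spin":0,"claw":0},
    {"delta_pos":[0.003,0,0.156],"spin":0,"claw":0}
  ]
}}

```text
time: 21.63
tool_pos: [0.5559, 0.3053, 0.1247]
ee_rot: [0.0, 0.647, 0.762, 0.001]
force: [0.3, -0.6, -1.3]
grip_width: 0.0617
gripper_force: 30.0
```

{"fn": "send_rows", "kwargs": {
  "deltas": [
    {"delta_pos":[0,0,0.0015],"spin":0,"claw":0},
    {"delta_pos":[0,0,0.0015],"spin":0,"claw":0},
    {"delta_pos":[0,0,0.0015],"spin":0,"claw":1},
    {"delta_pos":[0,0,0.0015],"spin":0,"claw":1},
    {"delta_pos":[0,0,0.0015],"spin":0,"claw":1},
    {"delta_pos":[0,0,0.0015],"spin":0,"claw":1},
    {"delta_pos":[0,0,0.0015],"spin":0,"claw":1},
    {"delta_pos":[0,0,0.0015],"spin":0,"claw":1},
    {"delta_pos":[0,0,-0.03],"spin":0,"claw":1},
    {"delta_pos":[0,0,-0.07],"spin":0,"claw":1},
    {"delta_pos":[0,0,-0.11],"spin":0,"claw":1},
    {"delta_pos":[0,0,-0.15],"spin":0,"claw":1},
    {"delta_pos":[0,0,-0.156],"spin":0,"claw":1},
    {"delta_pos":[0,0,-0.156],"spin":0,"claw":1}
  ]
}}

```text
time: 22.8
tool_pos: [0.5577, 0.3061, 0.2852]
ee_rot: [0.002, 0.647, 0.762, 0.004]
force: [0.7, -0.2, -1.3]
grip_width: 0.0882
gripper_force: 0.0
```

```bash
python3 -c "
from h import *
snap('wrist','w7')"; python3 g.py .531 -.229 .28 -26.3
```

```text
[-0.5233 -0.1114  0.0007] spin 35.6
```

{"fn": "send_rows", "kwargs": {
  "deltas": [
    {"delta_pos":[-0.03,-0.006,0],"spin":2.5,"claw":1},
    {"delta_pos":[-0.065,-0.014,0],"spin":5,"claw":1},
    {"delta_pos":[-0.1,-0.021,0],"spin":7.5,"claw":1},
    {"delta_pos":[-0.135,-0.029,0],"spin":10,"claw":1},
    {"delta_pos":[-0.17,-0.036,0],"spin":12.5,"claw":1},
    {"delta_pos":[-0.205,-0.044,0],"spin":15,"claw":1},
    {"delta_pos":[-0.24,-0.051,0],"spin":17.5,"claw":1},
    {"delta_pos":[-0.275,-0.059,0],"spin":20,"claw":1},
    {"delta_pos":[-0.31,-0.066,0],"spin":22.5,"claw":1},
    {"delta_pos":[-0.345,-0.073,0],"spin":25,"claw":1},
    {"delta_pos":[-0.38,-0.081,0],"spin":27.5,"claw":1},
    {"delta_pos":[-0.415,-0.088,0],"spin":30,"claw":1},
    {"delta_pos":[-0.45,-0.096,0],"spin":32.5,"claw":1},
    {"delta_pos":[-0.485,-0.103,0.02],"spin":35,"claw":1},
    {"delta_pos":[-0.51,-0.109,0.04],"spin":35.6,"claw":1},
    {"delta_pos":[-0.523,-0.111,0.07],"spin":35.6,"claw":1},
    {"delta_pos":[-0.523,-0.111,0.08],"spin":35.6,"claw":1},
    {"delta_pos":[-0.523,-0.111,0.08],"spin":35.6,"claw":1},
    {"delta_pos":[-0.523,-0.111,0.08],"spin":35.6,"claw":1}
  ]
}}

```text
time: 24.43
tool_pos: [0.5291, -0.2279, 0.1974]
ee_rot: [-0.002, 0.849, 0.528, -0.001]
force: [0.6, -0.0, -0.1]
grip_width: 0.0881
gripper_force: 0.0
```

```bash
python3 - <<'E'
from h import *
s=snap('wrist','w8'); a=load('w7')['im'][...,::-1]; b=load('w8')['im'][...,::-1]
cv2.imwrite('pics/c78.png',cv2.resize(np.hstack([a[90:290,180:380],b[90:290,180:380]]),(800,400),interpolation=cv2.INTER_CUBIC))
E
python3 g.py .531 -.229 .034 -26.3
```

```text
[-0.0006  0.0012  0.1653] spin 0.1
```

View pics/c78.png

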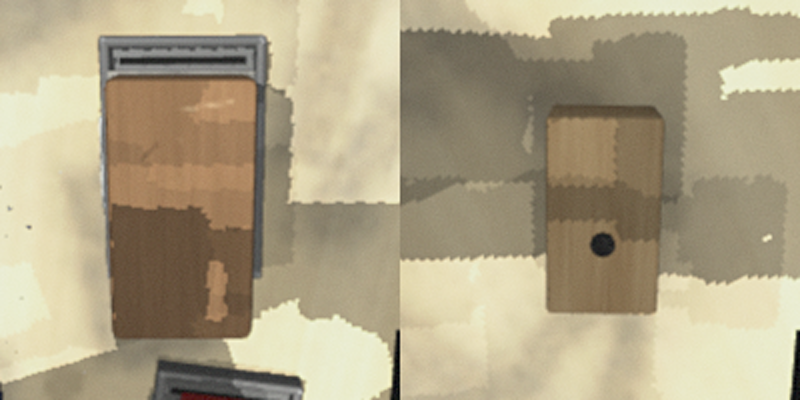

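The sanding block lies square on the carton, at (106..256, 77..338) in the left half. In the right half the wooden block's top is at (547,117)-(663,119)-(657,313)-(547,312).

Run:
```python
from h import *
def q(n,ps,z,o):
    d=load(n);c=d['c'];P=np.array([atz(c,180+(u-o)/2,90+v/2,z) for u,v in ps]);e=np.roll(P,-1,0)-P
    print(n,P.mean(0).round(4),(np.linalg.norm(e,axis=1)*1e3).round(0),np.degrees(np.arctan2(e[:,1],e[:,0])).round(1),(rot(d['s']['ee_rot']).T@(P.mean(0)-d['s']['tool_pos'])).round(4))
q('w7',[(106,77),(256,77),(252,337),(113,338)],.124,0)
q('w8',[(547,117),(663,119),(657,313),(547,312)],.046,400)
```

```text
w7 [0.5548 0.3058 0.124 ] [ 57. 107.  58. 107.] [   9.2  -80.2 -170.5   99. ] [-0.0003 -0.0043  0.1612]
w8 [ 0.532  -0.2297  0.046 ] [43. 78. 44. 78.] [ -27.3 -116.5  153.2   62.7] [-0.0004  0.0041  0.1514]
```

{"fn": "send_rows", "kwargs": {
  "deltas": [
    {"delta_pos":[0,0.002,0.03],"spin":0,"claw":1},
    {"delta_pos":[0,0.002,0.065],"spin":0,"claw":1},
    {"delta_pos":[0,0.002,0.1],"spin":0,"claw":1},
    {"delta_pos":[0,0.002,0.13],"spin":0,"claw":1},
    {"delta_pos":[0,0.002,0.15],"spin":0,"claw":1},
    {"delta_pos":[0,0.002,0.16],"spin":0,"claw":1},
    {"delta_pos":[0,0.002,0.165],"spin":0,"claw":1},
    {"delta_pos":[0,0.002,0.165],"spin":0,"claw":1},
    {"delta_pos":[0,0.002,0.165],"spin":0,"claw":0},
    {"delta_pos":[0,0.002,0.165],"spin":0,"claw":0},
    {"delta_pos":[0,0.002,0.165],"spin":0,"claw":0},
    {"delta_pos":[0,0.002,0.165],"spin":0,"claw":0},
    {"delta_pos":[0,0.002,0.165],"spin":0,"claw":0},
    {"delta_pos":[0,0.002,0.165],"spin":0,"claw":0},
    {"delta_pos":[0,0.002,0.165],"spin":0,"claw":0},
    {"delta_pos":[0,0.002,0.165],"spin":0,"claw":0}
  ]
}}

```text
time: 25.82
tool_pos: [0.5324, -0.2301, 0.035]
ee_rot: [0.0, 0.849, 0.528, 0.0]
force: [-1.1, -0.1, 2.0]
grip_width: 0.0448
gripper_force: 29.9
```

```bash
python3 g.py .555 .305 .28 9.5
```

```text
[ 0.4897 -0.2167 -0.2451] spin -35.8
```

{"fn": "send_rows", "kwargs": {
  "deltas": [
    {"delta_pos":[0,0,-0.03],"spin":0,"claw":0},
    {"delta_pos":[0,0,-0.07],"spin":0,"claw":0},
    {"delta_pos":[0,0,-0.11],"spin":0,"claw":0},
    {"delta_pos":[0,0,-0.15],"spin":0,"claw":0},
    {"delta_pos":[0,0,-0.19],"spin":0,"claw":0},
    {"delta_pos":[0,0,-0.225],"spin":0,"claw":0},
    {"delta_pos":[0.01,-0.004,-0.245],"spin":0,"claw":0},
    {"delta_pos":[0.035,-0.015,-0.245],"spin":-3,"claw":0},
    {"delta_pos":[0.065,-0.029,-0.245],"spin":-6,"claw":0},
    {"delta_pos":[0.095,-0.042,-0.245],"spin":-9,"claw":0},
    {"delta_pos":[0.125,-0.055,-0.245],"spin":-12,"claw":0},
    {"delta_pos":[0.155,-0.069,-0.245],"spin":-15,"claw":0},
    {"delta_pos":[0.185,-0.082,-0.245],"spin":-18,"claw":0},
    {"delta_pos":[0.215,-0.095,-0.245],"spin":-20,"claw":0},
    {"delta_pos":[0.235,-0.104,-0.245],"spin":-20,"claw":0},
    {"delta_pos":[0.245,-0.108,-0.245],"spin":-20,"claw":0},
    {"delta_pos":[0.245,-0.108,-0.245],"spin":-20,"claw":0},
    {"delta_pos":[0.245,-0.108,-0.245],"spin":-20,"claw":0}
  ]
}}

```text
time: 27.32
tool_pos: [0.5438, 0.0373, 0.2793]
ee_rot: [0.0, 0.744, 0.668, -0.001]
force: [-0.1, -0.5, -0.4]
grip_width: 0.0449
gripper_force: 29.9
```

```bash
python3 g.py .555 .305 .28 9.5
```

```text
[ 0.2674 -0.0179 -0.0009] spin -15.7
```

{"fn": "send_rows", "kwargs": {
  "deltas": [
    {"delta_pos":[0.025,-0.002,0],"spin":-2,"claw":0},
    {"delta_pos":[0.06,-0.004,0],"spin":-4,"claw":0},
    {"delta_pos":[0.095,-0.006,0],"spin":-6,"claw":0},
    {"delta_pos":[0.13,-0.009,0],"spin":-8,"claw":0},
    {"delta_pos":[0.165,-0.011,0],"spin":-10,"claw":0},
    {"delta_pos":[0.2,-0.013,0],"spin":-12,"claw":0},
    {"delta_pos":[0.23,-0.015,0],"spin":-14,"claw":0},
    {"delta_pos":[0.255,-0.017,0],"spin":-15.7,"claw":0},
    {"delta_pos":[0.265,-0.018,0],"spin":-15.7,"claw":0},
    {"delta_pos":[0.267,-0.018,0],"spin":-15.7,"claw":0},
    {"delta_pos":[0.267,-0.018,0],"spin":-15.7,"claw":0},
    {"delta_pos":[0.267,-0.018,0],"spin":-15.7,"claw":0},
    {"delta_pos":[0.267,-0.018,0],"spin":-15.7,"claw":0},
    {"delta_pos":[0.267,-0.018,0],"spin":-15.7,"claw":0}
  ]
}}

```text
time: 28.48
tool_pos: [0.5556, 0.3033, 0.2798]
ee_rot: [0.0, 0.647, 0.762, -0.0]
force: [0.0, -0.1, -1.8]
grip_width: 0.0447
gripper_force: 29.9
```

```bash
python3 g.py .555 .305 .16 9.5
```

```text
[ 0.0018 -0.0003  0.1198] spin -0.2
```

{"fn": "send_rows", "kwargs": {
  "deltas": [
    {"delta_pos":[0.001,0,0.03],"spin":0,"claw":0},
    {"delta_pos":[0.001,0,0.06],"spin":0,"claw":0},
    {"delta_pos":[0.001,0,0.085],"spin":0,"claw":0},
    {"delta_pos":[0.001,0,0.103],"spin":0,"claw":0},
    {"delta_pos":[0.001,0,0.113],"spin":0,"claw":0},
    {"delta_pos":[0.001,0,0.118],"spin":0,"claw":0},
    {"delta_pos":[0.001,0,0.12],"spin":0,"claw":0},
    {"delta_pos":[0.001,0,0.12],"spin":0,"claw":0},
    {"delta_pos":[0.001,0,0.12],"spin":0,"claw":0},
    {"delta_pos":[0.001,0,0.12],"spin":0,"claw":0},
    {"delta_pos":[0.001,0,0.12],"spin":0,"claw":0},
    {"delta_pos":[0.001,0,0.12],"spin":0,"claw":0}
  ]
}}

```text
time: 29.48
tool_pos: [0.5557, 0.3062, 0.1607]
ee_rot: [0.0, 0.647, 0.763, 0.001]
force: [0.1, 0.2, -1.0]
grip_width: 0.0447
gripper_force: 29.9
```

{"fn": "send_rows", "kwargs": {
  "deltas": [
    {"delta_pos":[0,0,0.0015],"spin":0,"claw":0},
    {"delta_pos":[0,0,0.0015],"spin":0,"claw":0},
    {"delta_pos":[0,0,0.0015],"spin":0,"claw":1},
    {"delta_pos":[0,0,0.0015],"spin":0,"claw":1},
    {"delta_pos":[0,0,0.0015],"spin":0,"claw":1},
    {"delta_pos":[0,0,0.0015],"spin":0,"claw":1},
    {"delta_pos":[0,0,0.0015],"spin":0,"claw":1},
    {"delta_pos":[0,0,0.0015],"spin":0,"claw":1},
    {"delta_pos":[0,0,-0.03],"spin":0,"claw":1},
    {"delta_pos":[0,0,-0.07],"spin":0,"claw":1},
    {"delta_pos":[0,0,-0.11],"spin":0,"claw":1},
    {"delta_pos":[0,0,-0.12],"spin":0,"claw":1},
    {"delta_pos":[0,0,-0.12],"spin":0,"claw":1},
    {"delta_pos":[0,0,-0.12],"spin":0,"claw":1}
  ]
}}

```text
time: 30.65
tool_pos: [0.5554, 0.306, 0.2802]
ee_rot: [0.0, 0.647, 0.763, 0.001]
force: [-0.2, -0.1, -0.2]
grip_width: 0.088
gripper_force: 0.0
```

```bash
python3 g.py .5745 -.037 .28 28.5
```

```text
[-0.3415 -0.0372  0.    ] spin -19.1
```

{"fn": "send_rows", "kwargs": {
  "deltas": [
    {"delta_pos":[-0.025,-0.003,0],"spin":-2,"claw":1},
    {"delta_pos":[-0.06,-0.007,0],"spin":-4,"claw":1},
    {"delta_pos":[-0.095,-0.01,0],"spin":-6,"claw":1},
    {"delta_pos":[-0.13,-0.014,0],"spin":-8,"claw":1},
    {"delta_pos":[-0.165,-0.018,0],"spin":-10,"claw":1},
    {"delta_pos":[-0.2,-0.022,0],"spin":-12,"claw":1},
    {"delta_pos":[-0.235,-0.026,0],"spin":-14,"claw":1},
    {"delta_pos":[-0.27,-0.029,0],"spin":-16,"claw":1},
    {"delta_pos":[-0.305,-0.033,0],"spin":-18,"claw":1},
    {"delta_pos":[-0.33,-0.036,0.02],"spin":-19,"claw":1},
    {"delta_pos":[-0.341,-0.037,0.05],"spin":-19,"claw":1},
    {"delta_pos":[-0.341,-0.037,0.08],"spin":-19,"claw":1},
    {"delta_pos":[-0.341,-0.037,0.1],"spin":-19,"claw":1},
    {"delta_pos":[-0.341,-0.037,0.1],"spin":-19,"claw":1},
    {"delta_pos":[-0.341,-0.037,0.1],"spin":-19,"claw":1},
    {"delta_pos":[-0.341,-0.037,0.1],"spin":-19,"claw":1}
  ]
}}

```text
time: 31.98
tool_pos: [0.5742, -0.0364, 0.1793]
ee_rot: [-0.001, 0.512, 0.859, -0.0]
force: [0.2, -0.4, 0.7]
grip_width: 0.0883
gripper_force: 0.0
```

```bash
python3 g.py .5745 -.037 .037 28.5
python3 - <<'E'
from h import *
d=load('w5')
s=snap('wrist','w9'); im=load('w9')['im']
# white top face: bright, unsaturated region near centre
h=cv2.cvtColor(im,cv2.COLOR_RGB2HSV); m=((h[...,1]<30)&(h[...,2]>140)).astype(np.uint8); m[250:]=0
n,l,st,ce=cv2.connectedComponentsWithStats(m); k=1+np.argmax(st[1:,4])
p=np.argwhere(l==k)[:,::-1].astype(np.float32); r=cv2.minAreaRect(p); print(st[k],r)
c=load('w9')['c']; B=cv2.boxPoints(r); P=np.array([atz(c,*b,.051) for b in B]);e=np.roll(P,-1,0)-P
print(P.mean(0),np.linalg.norm(e,axis=1),np.degrees(np.arctan2(e[:,1],e[:,0])))
E
```

```text
[-8.000e-04  1.000e-04  1.423e-01] spin -0.1
[ 244  167   70   81 4053] ((278.5, 207.0), (80.0, 69.0), 90.0)
[ 0.57548388 -0.03553473  0.051     ] [0.04773484 0.05947482 0.05087647 0.05948598] [  28.41323473  -59.94106471 -151.56603055  117.03231283]
```

{"fn": "send_rows", "kwargs": {
  "deltas": [
    {"delta_pos":[0,0,0.03],"spin":0,"claw":1},
    {"delta_pos":[0,0,0.065],"spin":0,"claw":1},
    {"delta_pos":[0,0,0.1],"spin":0,"claw":1},
    {"delta_pos":[0,0,0.125],"spin":0,"claw":1},
    {"delta_pos":[0,0,0.138],"spin":0,"claw":1},
    {"delta_pos":[0,0,0.142],"spin":0,"claw":1},
    {"delta_pos":[0,0,0.142],"spin":0,"claw":1},
    {"delta_pos":[0,0,0.142],"spin":0,"claw":0},
    {"delta_pos":[0,0,0.142],"spin":0,"claw":0},
    {"delta_pos":[0,0,0.142],"spin":0,"claw":0},
    {"delta_pos":[0,0,0.142],"spin":0,"claw":0},
    {"delta_pos":[0,0,0.142],"spin":0,"claw":0},
    {"delta_pos":[0,0,0.142],"spin":0,"claw":0},
    {"delta_pos":[0,0,0.142],"spin":0,"claw":0},
    {"delta_pos":[0,0,0.142],"spin":0,"claw":0}
  ]
}}

```text
time: 33.28
tool_pos: [0.5751, -0.0366, 0.0384]
ee_rot: [0.001, 0.512, 0.859, 0.0]
force: [0.6, 1.5, 4.5]
grip_width: 0.0495
gripper_force: 30.0
```

```bash
python3 g.py .605 .136 .25 1
python3 - <<'E'
from h import *
c=load('w5')['c']
for n,ps,z in [('red',[(341,216),(433,213),(430,310),(343,310)],.092),('tray',[(326,178),(444,178),(441,300),(330,300)],.016)]:
    print(n,np.mean([atz(c,u/1.4,v/1.4,z) for u,v in ps],0))
E
```

```text
[ 0.1374  0.1086 -0.2115] spin 27.4
red [0.60566086 0.13800226 0.092     ]
tray [0.604896   0.13761944 0.016     ]
```

{"fn": "send_rows", "kwargs": {
  "deltas": [
    {"delta_pos":[0,0,-0.03],"spin":0,"claw":0},
    {"delta_pos":[0,0,-0.07],"spin":0,"claw":0},
    {"delta_pos":[0,0,-0.11],"spin":0,"claw":0},
    {"delta_pos":[0,0,-0.15],"spin":0,"claw":0},
    {"delta_pos":[0,0,-0.19],"spin":0,"claw":0},
    {"delta_pos":[0.01,0.008,-0.21],"spin":3,"claw":0},
    {"delta_pos":[0.03,0.024,-0.21],"spin":7,"claw":0},
    {"delta_pos":[0.055,0.043,-0.21],"spin":12,"claw":0},
    {"delta_pos":[0.08,0.063,-0.21],"spin":17,"claw":0},
    {"delta_pos":[0.105,0.083,-0.21],"spin":22,"claw":0},
    {"delta_pos":[0.125,0.099,-0.21],"spin":26,"claw":0},
    {"delta_pos":[0.135,0.107,-0.21],"spin":27.4,"claw":0},
    {"delta_pos":[0.138,0.109,-0.21],"spin":27.4,"claw":0},
    {"delta_pos":[0.138,0.109,-0.21],"spin":27.4,"claw":0},
    {"delta_pos":[0.138,0.109,-0.21],"spin":27.4,"claw":0},
    {"delta_pos":[0.138,0.109,-0.21],"spin":27.4,"claw":0},
    {"delta_pos":[0.138,0.109,-0.21],"spin":27.4,"claw":0}
  ]
}}

```text
time: 34.7
tool_pos: [0.6044, 0.1354, 0.2475]
ee_rot: [-0.0, 0.701, 0.713, -0.0]
force: [0.5, -0.9, -3.0]
grip_width: 0.05
gripper_force: 30.0
```

```bash
python3 g.py .6055 .137 .131 1
```

```text
[0.0016 0.0011 0.1165] spin -0.0
```

{"fn": "send_rows", "kwargs": {
  "deltas": [
    {"delta_pos":[0.001,0.001,0.03],"spin":0,"claw":0},
    {"delta_pos":[0.001,0.001,0.06],"spin":0,"claw":0},
    {"delta_pos":[0.001,0.001,0.085],"spin":0,"claw":0},
    {"delta_pos":[0.001,0.001,0.1],"spin":0,"claw":0},
    {"delta_pos":[0.001,0.001,0.11],"spin":0,"claw":0},
    {"delta_pos":[0.001,0.001,0.115],"spin":0,"claw":0},
    {"delta_pos":[0.001,0.001,0.116],"spin":0,"claw":0},
    {"delta_pos":[0.001,0.001,0.116],"spin":0,"claw":0},
    {"delta_pos":[0.001,0.001,0.116],"spin":0,"claw":0},
    {"delta_pos":[0.001,0.001,0.116],"spin":0,"claw":0},
    {"delta_pos":[0.001,0.001,0.116],"spin":0,"claw":0},
    {"delta_pos":[0.001,0.001,0.116],"spin":0,"claw":0}
  ]
}}

```text
time: 35.7
tool_pos: [0.6062, 0.1378, 0.1327]
ee_rot: [0.0, 0.701, 0.713, 0.001]
force: [0.2, 0.4, -2.3]
grip_width: 0.0496
gripper_force: 30.0
```

{"fn": "send_rows", "kwargs": {
  "deltas": [
    {"delta_pos":[0,0,0.002],"spin":0,"claw":0},
    {"delta_pos":[0,0,0.002],"spin":0,"claw":0},
    {"delta_pos":[0,0,0.002],"spin":0,"claw":0},
    {"delta_pos":[0,0,0.002],"spin":0,"claw":1},
    {"delta_pos":[0,0,0.002],"spin":0,"claw":1},
    {"delta_pos":[0,0,0.002],"spin":0,"claw":1},
    {"delta_pos":[0,0,0.002],"spin":0,"claw":1},
    {"delta_pos":[0,0,0.002],"spin":0,"claw":1},
    {"delta_pos":[0,0,0.002],"spin":0,"claw":1},
    {"delta_pos":[0,0,-0.03],"spin":0,"claw":1},
    {"delta_pos":[0,0,-0.07],"spin":0,"claw":1},
    {"delta_pos":[0,0,-0.11],"spin":0,"claw":1},
    {"delta_pos":[0,0,-0.15],"spin":0,"claw":1},
    {"delta_pos":[0,0,-0.19],"spin":0,"claw":1},
    {"delta_pos":[0,0,-0.22],"spin":0,"claw":1},
    {"delta_pos":[0,0,-0.25],"spin":0,"claw":1},
    {"delta_pos":[0,0,-0.25],"spin":0,"claw":1},
    {"delta_pos":[0,0,-0.25],"spin":0,"claw":1}
  ]
}}

```text
time: 37.2
tool_pos: [0.6066, 0.1378, 0.3847]
ee_rot: [0.002, 0.701, 0.713, 0.002]
force: [0.1, 0.2, -0.9]
grip_width: 0.0882
gripper_force: 0.0
```

```bash
python3 -c "
from h import *
snap('wrist','w10')"
```

```text
(no output)
```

View pics/w10.png

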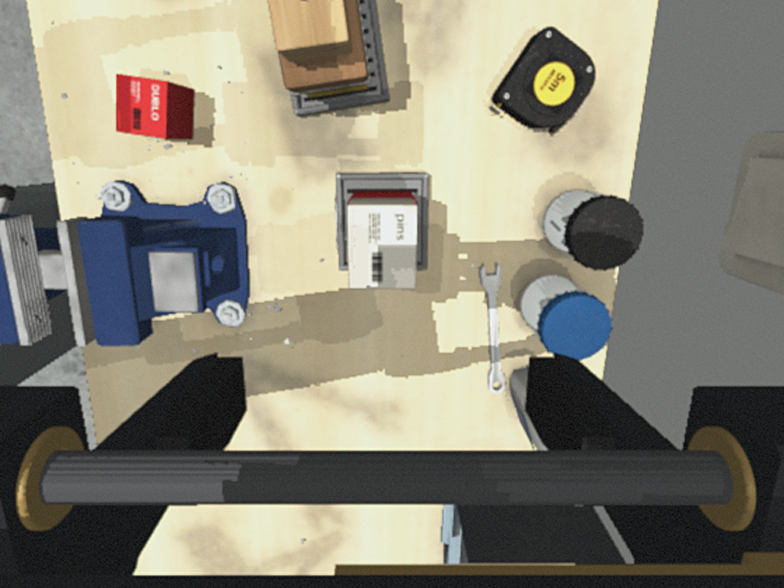

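Both stacks stand in their trays: the white box at (383,247) sits square on the red carton, and the wooden block on the sanding block at (310,30). Tape measure and spanner are where they were. I'm handing in.

Run:
```python
from h import *
c=load('w10')['c']
print(np.mean([atz(c,u/1.4,v/1.4,.143) for u,v in [(348,205),(417,202),(415,288),(350,288)]],0))
print(job.job_done())
```

```text
[0.60501219 0.13848413 0.143     ]
the job is handed in; nothing more can be done
None
```

Both trays are made up as asked and the job is handed in; in the last picture both stacks stood upright, centred and square, and I left the tape measure, spanner and side cutter alone, but no verdict came back.

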